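# Take the filter slider out of the light unit and put it in its tray

## Task

The filter slider must come out of the bench light unit for cleaning. Turn the catch knob on top until its bar points along the slider; the unit is light and slides easily, so bear down on it as you turn and do not let it swing round or get dragged along. Then draw the slider straight out of its channel by its grip fin, keeping it level, and lower it (do not drop it) to lie flat, fin up, wholly inside the white tray, leaving the jar, dish and cup alone.

Things in the scene. Friction and masses are not known exactly. Their poses are not given: they have to be found in the camera images.
- filter_unit: free-standing white light unit, a box 120 (its x) x 110 (its y) x 60 mm high, 1.0 kg, standing loose on four slippery hard plastic feet (friction about 0.16). Origin: centre of its underside, on the bench; z up. The slider comes out of its front face (x = -60 mm), along the unit's -x. The catch knob stands on the middle of its top
- unit_mouth (a point): middle of the channel's mouth in the unit's front face, 60 mm in front (-x) of the unit's centre, 28 mm above the bench; axes as the unit's. The channel is level, 58.4 mm wide and 12.5 mm high (floor 22 mm, roof 34.5 mm above the bench), and runs back to a stop 112 mm behind the mouth
- catch (a joint): catch knob's angle (rad), vertical axis, growing anticlockwise seen from above, range 0 to 1.68. At 0 its bar lies across the unit (along the unit's y), at 1.57 along the unit's x, in line with the slider. Stiff (0.27 N m), no spring. Below it a dog in the channel locks the slider, which is free only within 0.3 rad of 1.57. Without a push down of 12 to 25 N on it the whole unit turns with the knob
- catch_grip (a point): on the knob's axis (unit's centre), at half the height of its bar, 81 mm above the bench. Black bar 44 mm long (this point's y), 14 mm thick (its x), from 68 to 95 mm above the bench, standing on a disc of 50 mm diameter whose top (68 mm above the bench) turns with it: fingertips astride the bar can bear down on this disc
- slider: filter slider, 0.13 kg: aluminium plate 160 (its x) x 56 (its y) x 10 mm with an amber window, rear half (+x) slotted like a fork, black fin on its front part. Origin: centre of its underside. At the start home in the unit, axes as the unit's, origin 30 mm in front (-x) of the unit's centre, 22 mm above the bench; 50 mm stand out. Clear of the unit once drawn 110 mm. Play 1.2 mm each way
- slider_fin (a point): where to grip the fin: 58 mm in front (-x) of the slider's origin, 30 mm above its underside. The fin is 36 mm long (along the slider's x), 14 mm thick (its y), and reaches from 10 to 45 mm above the underside (32 to 67 mm above the bench at the start). Axes as the slider's
- tray: shallow white open tray fixed to the bench, 206 (its x) x 92 (its y) x 14 mm, walls 4 mm thick, inside 198 x 84 mm, inner floor 4 mm above the bench, dark mat inside. Origin: centre of its underside; z up. The slider fits lengthwise, either way round
- stain_jar: bystander: glass staining jar, 62 mm wide, 117 mm tall, behind the work; origin: centre of its underside
- petri_dish: bystander: flat round dish, 64 mm wide, 14 mm high, near the front edge of the bench; origin: centre of its underside
- specimen_cup: bystander: plastic cup with lid, 65 mm wide, 70 mm tall, behind the tray; origin: centre of its underside
Things that resemble listed ones, but are neither listed nor needed, are in the scene too. There is more than one size of the filter_unit; the one meant has the size given above.

How it is judged (in metres and radians):
On the way, in this order (a step that is already met when the one before it is completed fails the run):
1. the catch is turned in line with the slider while the slider is still home (value of joint catch above 1.25 rad and x of slider in the frame of filter_unit above -0.045 m), for 0.1 s.
2. the slider is drawn clear of the unit, held and level (x of slider in the frame of filter_unit below -0.138 m and angle between slider's own z axis and vertical below 0.25 rad and contact force between the fingers and slider above 0.5 N), for 0.05 s.
3. the slider is set down in the tray while still held by the fingers (z of slider_fin in the frame of tray below 0.046 m and horizontal distance between slider and tray below 0.03 m and contact force between the fingers and slider above 0.5 N), for 0.02 s.
At the end, for the whole second after the job is handed in: the slider lies flat and at rest on the tray's floor, fin up, wholly inside the walls (underside within 3 mm of the floor, tilt under 0.05 rad), released; the catch is still in line with the slider's channel (over 1.2 rad); the unit stands flat and at rest, where it was to within 30 mm (x of slider in the frame of tray between -0.021 and 0.021 m and y of slider in the frame of tray between -0.017 and 0.017 m and z of slider in the frame of tray below 0.007 m and angle between each of slider, filter_unit's own z axis and vertical below 0.05 rad and linear speed of each of slider, filter_unit below 0.02 m/s and value of joint catch above 1.2 rad); the robot touches nothing.
It fails at once if the unit swung round or dragged: its channel mouth more than 30 mm from where it was (distance of unit_mouth from where it was at the start of the episode above 0.03 m).
It fails at once if the unit's body dragged more than 30 mm (distance of filter_unit from where it was at the start of the episode above 0.03 m).
It fails at once if the slider tilted more than 0.35 rad (angle between slider's own z axis and vertical above 0.35 rad).
It fails at once if a bystander moved more than 30 mm (distance of any of stain_jar, petri_dish, specimen_cup from where it was at the start of the episode above 0.03 m).
It also fails if it takes over 58 s, if anything falls off the work surface, if the arm or the gripper's body presses on something with over 40 N, if the wrist force passes 120 N, or if a joint passes its speed limit or range.

## Robot

A 6-joint arm with a two-finger parallel gripper is mounted at the origin on a cart in front of the work surface, level with it; the furniture and walls round the work are solid. World frame = base frame: x ahead of the robot, y to its left, z up, the work surface at z = 0. Lengths are in mm, angles in degrees, forces in N, time in s.
With the tool pointing down it reaches from about 300 to 850 mm from the base axis. Payload 4.2 kg.
Tool frame: the origin (TCP) lies midway between the tips of the shut fingers; the grasp point (between the pads) lies 19 mm behind it; z points along the fingers, y is the line along which they close (so a half turn about z gives the same grasp; the last joint's range is limited). The gripper opens to 91 mm and grips with 3 to 60 N. Pads are 32 mm wide; open, the fingers measure 118 mm over their backs; the gripper's body (76 mm by 178 mm) begins 60 mm behind the grasp point.
Start: joints at [71.276, 18.312, 89.639, -0, 72.044, -1.146], TCP at [173.658, 548.166, 213.976] pointing down, gripper open.
Joint ranges: [-177.97, 177.97], [-48.28, 115.42], [12.27, 149.76], [-77.06, 257.06], [2.81, 150.46], [-146.56, 146.56]. Speed limits (degrees/s): [147.25, 147.25, 180, 180, 180, 180].

## Interface

Orientations are given as [roll, pitch, yaw] about the fixed x, y, z axes, in that order (R = Rz(yaw) Ry(pitch) Rx(roll)).
In Python, from workcell import env gives the robot as it stands.
- The arm moves only by the shell command python3 -m jog 'ROWS' [FORCE]. ROWS is a JSON object of lists of equal length, an entry for each row: "jaw": the finger opening in mm, from 0 to 91.2; "slide": the shift along the tool's x, y, z in units of 30 mm (1.0 is 30 mm), a list of three; "spin": the turn about the tool's z in units of 8 degrees (1.0 is 8 degrees). In form: {"jaw": [jaw, ...], "slide": [[dx, dy, dz], ...], "spin": [spin, ...]}. A call has 1 to 10 rows; each row shifts and turns the commanded pose from where the row before left it, along the tool's axes as they then stand; what a row does not reach is not made up. A row lasts 1/10 s, in which the tool goes at most 50 mm and 8.59 degrees, less where a joint would pass 70% of its speed; a pose out of reach is approached as far as the arm can. A call is refused whole if a number of a shift passes 1 or a number of a turn 1, either way. A call with a gripper value outside its range is refused whole. The fingers move at their own pace and stop on an object; FORCE is the grip in N (left out, the last holds). Time passes only in rows, so rows that do not move let the fingers close. It gives the time, the measured TCP pose, the force, the opening and the grip force at its end, in the units of the state.
- env.state(): the state, without advancing time (a new reading comes with each control period).
- env.grab_frame(name): name is "scene" or "top" or "wrist"; returns the picture (420x560x3 uint8, red, green, blue); there is no depth.
- env.camera_model(name): a dict with "fx", "fy", "cx", "cy" (pixels), "camera_from_world" (4x4, takes a point from world to camera coordinates). Camera axes: x right, y up, looking along -z (the intrinsics and any distortion apply to the point x, -y, -z); pixel columns grow to the right and rows downward; lengths in mm; the calibration is good to about 2 mm. A picture is of the moment at which its call begins: read the wrist's pose just before it. camera_model takes no time and is no camera call; for the wrist camera it gives the pose at the moment of the call.
- env.job_done(): hands the job in; it is judged then, once.
The state is a dict: "time_s": time; "qpos": joint angles; "qvel": joint speeds; "effort": joint torques, N m; "ee_pos": TCP position; "ee_rot": TCP orientation; "force": force on the tool from outside, world axes, zero at the start; "torque": the same for the moment, N m; "gripper_width": finger opening in mm; "gripper_force": force on a finger pad.
Only numpy, scipy, OpenCV 4.12 (cv2) and the standard library are available. Lean on these libraries where they do the work, as an engineer would, in place of code of your own. Each camera call takes 0.05 s, during which the arm holds its last target. There are 200 camera calls.

## Working session

There is one attempt and no reset: what is moved stays moved. The work goes in short steps, Python scripts to look and compute and a shell command to move; the robot and the scene stay as the last step left them, time stands still between calls to the robot, and variables do not carry over. Pictures are saved under pics/ and viewed, at most 11 in all, crops included, and the job is handed in when it is done.

```bash
mkdir -p pics; cat > h.py <<'E'
import numpy as np, cv2
from workcell import env
def snap(n,f):
    m=env.camera_model(n); im=env.grab_frame(n)[:,:,::-1].copy(); cv2.imwrite('pics/'+f,im); return im,m
def ray(m,uv,z):
    T=np.array(m["camera_from_world"]); R=T[:3,:3]; c=-R.T@T[:3,3]
    k=[k for k in m if 'dist' in k]
    u=cv2.undistortPoints(np.array([[uv]],float),np.array([[m['fx'],0,m['cx']],[0,m['fy'],m['cy']],[0,0,1.]]),np.array(m[k[0]],float) if k else None)[0,0]
    d=R.T@np.array([u[0],-u[1],-1]); return c+d*(z-c[2])/d[2]
def proj(m,p):
    T=np.array(m["camera_from_world"]); q=T[:3,:3]@np.array(p,float)+T[:3,3]
    return m['cx']+m['fx']*q[0]/-q[2], m['cy']+m['fy']*-q[1]/-q[2]
E
python3 - <<'E'
from h import *
a,m=snap('top','top0.png'); b,m2=snap('scene','scene0.png'); print(m,m2); print(env.state())
cv2.imwrite('pics/top0b.png',cv2.resize(a,(800,600)));
E
```

```text
{'fx': 498.53832960750736, 'fy': 498.53832960750736, 'cx': 273.10261538031654, 'cy': 209.74305580625557, 'camera_from_world': array([[-2.29824326e-02, -9.99682143e-01,  1.03643527e-02,
        -1.52746783e+02],
       [ 9.85644778e-01, -2.09228156e-02,  1.67530915e-01,
        -5.90456893e+02],
       [-1.67260813e-01,  1.40658381e-02,  9.85812341e-01,
        -1.46531677e+03],
       [ 0.00000000e+00,  0.00000000e+00,  0.00000000e+00,
         1.00000000e+00]])} {'fx': 427.64089351052445, 'fy': 427.64089351052445, 'cx': 284.29035141261903, 'cy': 214.8600397601624, 'camera_from_world': array([[ 4.33269109e-01, -9.01164888e-01, -1.34061232e-02,
        -3.87650254e+02],
       [ 4.28536182e-01,  1.92903670e-01,  8.82691857e-01,
        -2.97996016e+02],
       [-7.92864818e-01, -3.88188124e-01,  4.69760962e-01,
        -1.11475128e+03],
       [ 0.00000000e+00,  0.00000000e+00,  0.00000000e+00,
         1.00000000e+00]])}
{'time_s': 0.1, 'qpos': array([ 7.12767867e+01,  1.83488143e+01,  8.97001116e+01, -1.97017227e-04,
        7.20450590e+01, -1.14474176e+00]), 'qvel': array([ 0.05430572, -0.08649908, -0.1875644 ,  0.05964134, -0.06044532,
        0.10305773]), 'effort': array([-5.39524499e-04, -4.13337708e+01, -2.32508433e+01,  7.28428806e-02,
        4.22040210e-02, -5.39152381e-05]), 'ee_pos': array([173.49702348, 547.71435931, 213.19127032]), 'ee_rot': array([-1.79906030e+02, -1.69036199e-03,  1.62421588e+02]), 'force': array([-0.4103823 ,  0.77024803, -1.21475086]), 'torque': array([-0.03342422,  0.04921101, -0.04446643]), 'gripper_force': 0.0, 'gripper_width': 90.94009314316698}
```

View pics/top0b.png

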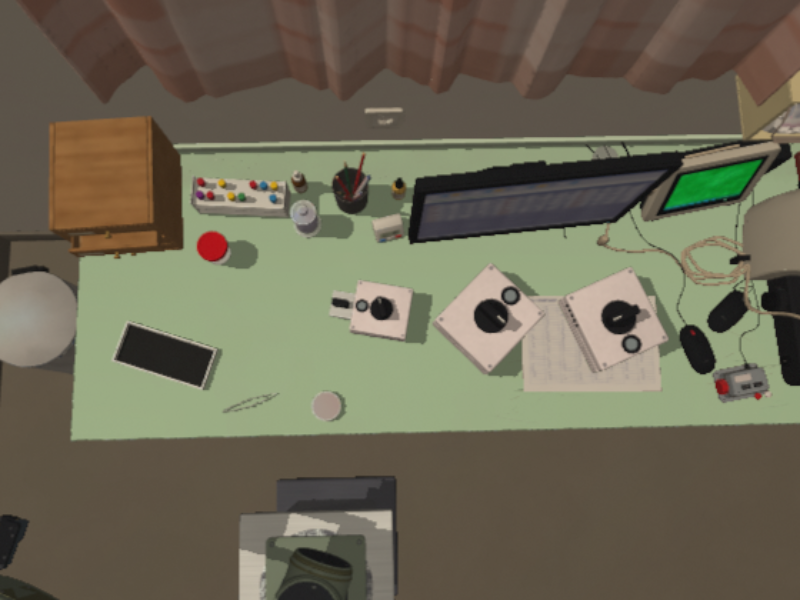

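View pics/scene0.png

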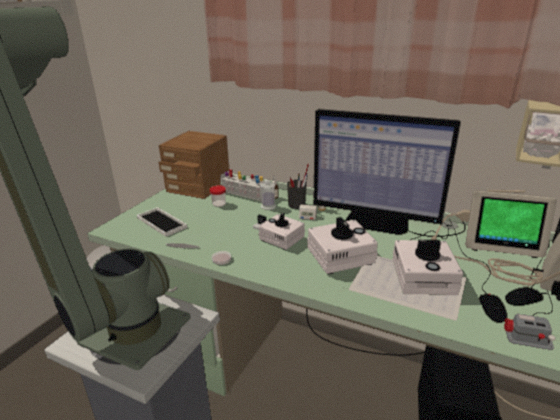

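The top view shows three units. The smallest, at about (381,308) in the 800x600 picture, has its slider sticking out to the left. The tray is at (165,355), the dish at (327,405), the cup at (213,247) and the jar at (305,217). Next I'll measure them.

```bash
python3 - <<'E'
from h import *
im=cv2.imread('pics/top0.png'); m=env.camera_model('top')
s=.7
for n,uv,z in [('unit',(381,308),68),('dish',(327,405),14),('cup',(213,247),70),('jar',(305,217),117),('tray',(165,355),4),('u2',(491,316),80)]:
    print(n,ray(m,(uv[0]*s,uv[1]*s),z).round(0))
print(proj(m,env.state()['ee_pos']))
hsv=cv2.cvtColor(im,cv2.COLOR_BGR2HSV)
# unit top: bright low-sat region
for n,(x0,y0,x1,y1),z in [('unit',(225,190,300,245),60),('tray',(70,215,160,280),14)]:
    c=hsv[y0:y1,x0:x1]; 
    mask=((c[...,2]>150)&(c[...,1]<45)).astype('uint8')
    if n=='tray':
        mask=(c[...,2]<70).astype('uint8'); z=4
    cs,_=cv2.findContours(mask,0,2); k=max(cs,key=cv2.contourArea)
    r=cv2.minAreaRect(k.astype(np.float32)+[[x0,y0]] if False else (k+np.array([x0,y0])).astype(np.float32))
    P=np.array([ray(m,p,z) for p in cv2.boxPoints(r)])
    print(n,P.round(1)[:,:2].tolist(),P.mean(0).round(1),[np.linalg.norm(P[i]-P[i-1]).round(1) for i in range(4)],[np.degrees(np.arctan2(*(P[i]-P[i-1])[[1,0]])).round(1) for i in range(4)])
cv2.imwrite('pics/c1.png',cv2.resize(im[185:250,220:305],None,fx=8,fy=8,interpolation=cv2.INTER_CUBIC))
E
```

```text
unit [ 567. -146.   68.]
dish [369. -27.  14.]
cup [705. 208.  70.]
jar [753.   8. 117.]
tray [484. 322.   4.]
u2 [ 543. -374.   80.]
(np.float64(-1.0969352678383757), np.float64(364.0906687622456))
unit [[534.0, -30.3], [640.8, -48.9], [609.4, -213.1], [503.1, -192.6]] [ 571.8 -121.2   60. ] [np.float64(165.2), np.float64(108.5), np.float64(167.2), np.float64(108.2)] [np.float64(79.2), np.float64(-9.9), np.float64(-100.8), np.float64(169.1)]
tray [[477.3, 427.3], [554.6, 405.9], [491.7, 220.9], [415.4, 243.8]] [484.7 324.5   4. ] [np.float64(193.7), np.float64(80.2), np.float64(195.3), np.float64(79.7)] [np.float64(71.3), np.float64(-15.5), np.float64(-108.8), np.float64(163.3)]
```

View pics/c1.png

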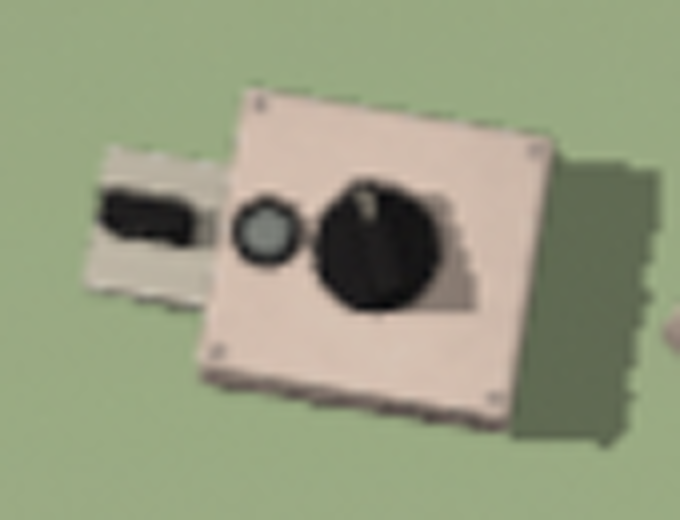

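```bash
python3 -m jog '{"jaw":[60,60,60,60,60,60,60,60,60,60],"slide":[[-0.97,-0.9,0],[-0.97,-0.9,0],[-0.97,-0.9,0],[-0.97,-0.9,0],[-0.97,-0.9,0],[-0.97,-0.9,0],[-0.97,-0.9,0],[-0.97,-0.9,0],[-0.97,-0.9,0],[-0.97,-0.9,0]],"spin":[0,0,0,0,0,0,0,0,0,0]}' 20
python3 -m jog '{"jaw":[60,60,60,60,60,60,60,60,60,60],"slide":[[-0.97,-0.9,0],[-0.97,-0.9,0],[-0.97,-0.9,0],[-0.97,-0.9,0],[-0.97,-0.9,0],[-0.97,-0.9,0],[-0.97,-0.9,0],[-0.97,-0.9,0],[-0.97,-0.9,0],[-0.97,-0.9,0]],"spin":[0,0,0,0,0,0,0,0,0,0]}'
python3 -m jog '{"jaw":[60,60,60,60,60,60,60,60,60,60],"slide":[[0,0,0],[0,0,0],[0,0,0],[0,0,0],[0,0,0],[0,0,0],[0,0,0],[0,0,0],[0,0,0],[0,0,0]],"spin":[1,1,1,1,1,1,1,1,1,1]}'
python3 -m jog '{"jaw":[60,60,60,60,60,60,60,60,60,60],"slide":[[0,0,0],[0,0,0],[0,0,0],[0,0,0],[0,0,0],[0,0,0],[0,0,0],[0,0,0],[0,0,0],[0,0,0]],"spin":[1,1,1,1,1,1,1,1,1,1]}'
python3 -m jog '{"jaw":[60,60,60,60],"slide":[[0,0,0],[0,0,0],[0,0,0],[0,0,0]],"spin":[1,0.6,0,0]}'
python3 - <<'E'
from h import *
print(env.state()['qpos'].round(1))
a,m=snap('wrist','w1.png'); cv2.imwrite('pics/w1b.png',a)
np.save('w1.npy',m,allow_pickle=True)
E
```

```text
time_s: 1.1
ee_pos: [369.8, 201.3, 213.8]
ee_rot: [-180.0, -0.0, 162.4]
force: [0.4, 0.3, -0.1]
gripper_width: 60.1
gripper_force: 0.0
time_s: 2.1
ee_pos: [565.7, -143.9, 213.5]
ee_rot: [180.0, -0.1, 162.4]
force: [0.5, 0.2, -0.3]
gripper_width: 59.8
gripper_force: 0.0
time_s: 3.1
ee_pos: [565.1, -142.3, 213.4]
ee_rot: [-179.9, -0.0, 82.1]
force: [0.8, 0.5, -1.0]
gripper_width: 60.2
gripper_force: 0.0
time_s: 4.1
ee_pos: [565.1, -142.3, 213.4]
ee_rot: [-180.0, 0.1, 2.1]
force: [0.5, -0.1, 0.8]
gripper_width: 60.2
gripper_force: 0.0
time_s: 4.5
ee_pos: [565.2, -142.3, 213.6]
ee_rot: [-180.0, 0.0, -10.3]
force: [0.2, -0.1, -0.1]
gripper_width: 60.3
gripper_force: 0.0
[-15.3  19.1  88.6   0.   72.4  85. ]
```

View pics/w1.png

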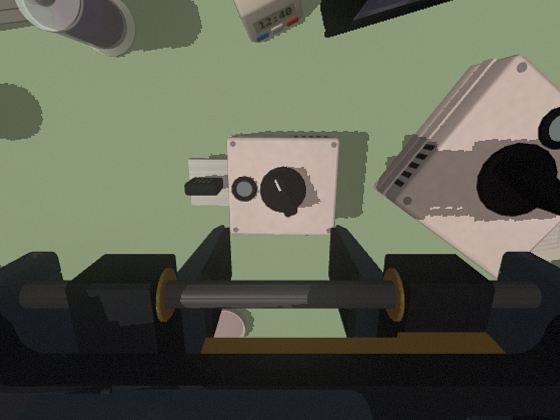

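The wrist view shows the unit's top square to the image, about (228,137) to (338,234). The knob disc is at (283,189), the slider and fin at (205,186).

```bash
python3 - <<'E'
from h import *
im=cv2.imread('pics/w1.png'); m=np.load('w1.npy',allow_pickle=True).item()
hsv=cv2.cvtColor(im,cv2.COLOR_BGR2HSV)
mask=np.zeros(im.shape[:2],np.uint8); sl=(slice(120,245),slice(222,350))
mask[sl]=((im[sl][...,2].astype(int)-im[sl][...,1])>8)*255
k=max(cv2.findContours(mask,0,2)[0],key=cv2.contourArea)
r=cv2.minAreaRect(k); B=cv2.boxPoints(r); print(B.round(1).tolist())
P=np.array([ray(m,p,60) for p in B])
print(P.round(1)[:,:2].tolist(),P.mean(0).round(1),[np.linalg.norm(P[i]-P[i-1]).round(1) for i in range(4)],[np.degrees(np.arctan2(*(P[i]-P[i-1])[[1,0]])).round(1) for i in range(4)])
# screws
for uv in [(233,144),(334,145),(235,229),(333,230)]: print(ray(m,uv,60).round(1)[:2])
print('disc',ray(m,(283,189),68).round(1))
g=cv2.convertScaleAbs(im[130:240,180:345],alpha=1.0)
g=(255*(g/255.)**.5).astype('uint8')
cv2.imwrite('pics/c2.png',cv2.resize(g,None,fx=4.8,fy=4.8,interpolation=cv2.INTER_CUBIC))
E
```

```text
[[227.0, 135.0], [339.0, 135.0], [339.0, 234.0], [227.0, 234.0]]
[[635.1, -99.5], [614.3, -213.9], [504.8, -200.1], [527.6, -74.5]] [ 570.4 -147.    60. ] [np.float64(110.3), np.float64(116.3), np.float64(110.3), np.float64(127.7)] [np.float64(-13.1), np.float64(-100.3), np.float64(172.8), np.float64(79.7)]
[ 625.  -103.6]
[ 605.  -207.5]
[531.9 -84.8]
[ 510.9 -194. ]
disc [ 569.9 -146.8   68. ]
```

View pics/c2.png

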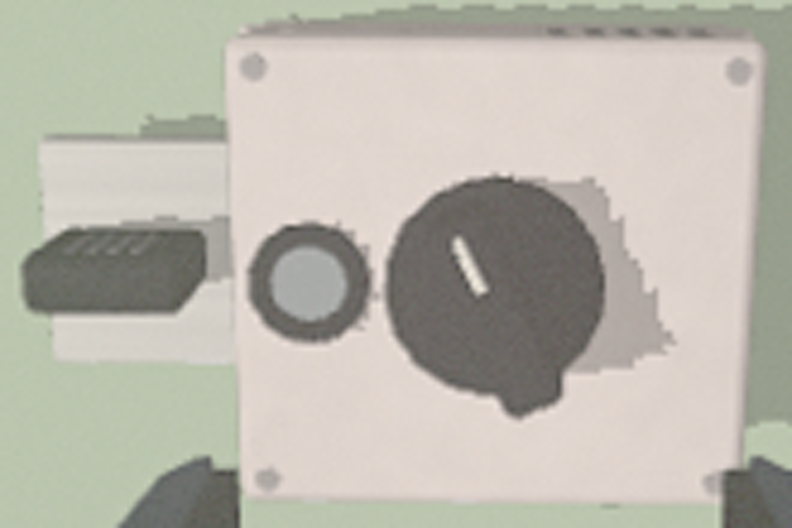

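```bash
python3 - <<'E'
from h import *
m=np.load('w1.npy',allow_pickle=True).item()
f=lambda x,y,z: ray(m,(180+x/4.8,130+y/4.8),z)[:2]
def ang(a,b): d=b-a; return np.degrees(np.arctan2(d[1],d[0])).round(1)
a,b=f(458,238,95),f(482,293,95); print('mark',a,b,ang(b,a))
print('bar end',f(518,415,95),f(560,400,95))
for z,c in [(60,[(228,38),(763,45),(740,500),(242,496)])]:
    C=[f(*p,z) for p in c]; print('unit',np.round(C,1).tolist(),np.mean(C,0).round(1),ang(C[0],C[1]),ang(C[3],C[2]),ang(C[3],C[0]),ang(C[2],C[1]))
print('disc',f(496,287,68)); 
print('fin top',[f(*p,67).round(1).tolist() for p in [(22,313),(182,313),(207,285),(25,268)]])
print('slider edge',[f(*p,32).round(1).tolist() for p in [(40,140),(230,140),(55,360),(240,363)]])
E
```

```text
mark [ 586.70363283 -142.15585834] [ 574.65390895 -144.87316205] 12.7
bar end [ 547.61156264 -147.58433145] [ 549.28322085 -156.72812198]
unit [[632.1, -99.3], [609.8, -213.3], [505.6, -194.7], [527.7, -78.5]] [ 568.8 -146.5] -101.1 -100.8 -11.3 -10.2
disc [ 568.98852284 -147.03531535]
fin top [[581.9, -41.5], [575.5, -76.8], [580.7, -83.8], [591.7, -44.9]]
slider edge [[615.8, -44.4], [607.6, -89.4], [561.8, -33.7], [552.7, -79.2]]
```

Unit centre is about (569,-147) with yaw -101°. The bar points along about 14° world, so the catch sits near 25°. I'll align to it and go down.

```bash
python3 -m jog '{"jaw":[40,40,40,40,40,40],"slide":[[0,0,0],[0,0,0],[0,0,0],[0,0,0],[0.085,0.18,0],[0,0,0.5]],"spin":[-1,-1,-1,-0.03,0,0]}'
python3 -m jog '{"jaw":[40,40,40,40,40,40,40,40,40],"slide":[[0,0,0.8],[0,0,0.8],[0,0,0.8],[0,0,0.7],[0,0,0.4],[0,0,0.3],[0,0,0.2],[0,0,0.1],[0,0,0]],"spin":[0,0,0,0,0,0,0,0,0]}'
python3 - <<'E'
from h import *
a,m=snap('scene','s2.png'); u=proj(m,(569,-147,80)); print(u)
x,y=map(int,u); cv2.imwrite('pics/s2c.png',cv2.resize(a[y-70:y+60,x-90:x+90],None,fx=4.4,fy=4.4,interpolation=cv2.INTER_CUBIC))
E
```

```text
time_s: 5.15
ee_pos: [571.1, -148.1, 200.7]
ee_rot: [179.8, -0.3, 13.7]
force: [-0.3, -0.9, 0.9]
gripper_width: 40.1
gripper_force: 0.0
time_s: 6.05
ee_pos: [569.4, -147.1, 76.2]
ee_rot: [180.0, -0.0, 13.9]
force: [-0.9, 0.2, 0.4]
gripper_width: 39.8
gripper_force: 0.0
(np.float64(281.4646798286922), np.float64(218.31908263831673))
```

View pics/s2c.png

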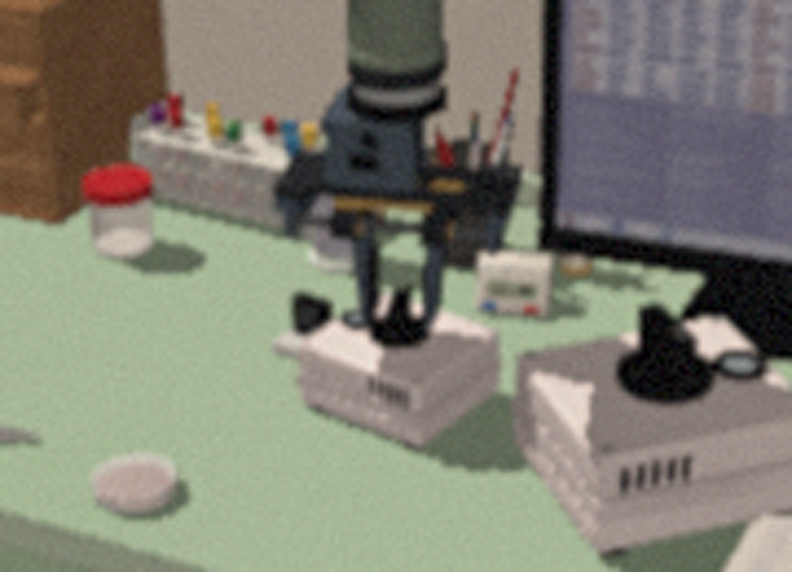

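The fingers straddle the bar over the disc. Closing lightly, then pressing down.

```bash
python3 -m jog '{"jaw":[16,12,12,12,12],"slide":[[0,0,0],[0,0,0],[0,0,0],[0,0,0.1],[0,0,0.08]],"spin":[0,0,0,0,0]}' 8
python3 -m jog '{"jaw":[12,12,12],"slide":[[0,0,0.05],[0,0,0.03],[0,0,0]],"spin":[0,0,0]}'
```

```text
time_s: 6.6
ee_pos: [569.8, -146.5, 72.1]
ee_rot: [-180.0, -0.1, 13.9]
force: [-2.2, 3.0, 10.9]
gripper_width: 13.8
gripper_force: 8.0
time_s: 6.9
ee_pos: [570.0, -146.4, 69.9]
ee_rot: [180.0, -0.1, 13.9]
force: [-1.6, 3.3, 10.1]
gripper_width: 14.2
gripper_force: 8.0
```

```bash
python3 -m jog '{"jaw":[12,12,12],"slide":[[0,0,0.04],[0,0,0.02],[0,0,0]],"spin":[0,0,0]}'
```

```text
time_s: 7.2
ee_pos: [570.1, -146.4, 68.3]
ee_rot: [180.0, -0.2, 13.9]
force: [-1.6, 3.2, 11.2]
gripper_width: 13.9
gripper_force: 8.0
```

```bash
python3 -m jog '{"jaw":[12,12],"slide":[[0,0,0.02],[0,0,0]],"spin":[0,0]}'
python3 -m jog '{"jaw":[12,12],"slide":[[0,0,0.02],[0,0,0]],"spin":[0,0]}'
```

```text
time_s: 7.4
ee_pos: [570.2, -146.4, 68.2]
ee_rot: [180.0, -0.2, 13.9]
force: [-1.6, 2.7, 12.6]
gripper_width: 14.3
gripper_force: 9.8
time_s: 7.6
ee_pos: [570.2, -146.4, 68.2]
ee_rot: [180.0, -0.2, 13.9]
force: [-3.8, 4.6, 17.2]
gripper_width: 14.3
gripper_force: 11.4
```

```bash
python3 -m jog '{"jaw":[12,12,12],"slide":[[0,0,0.01],[0,0,0],[0,0,0]],"spin":[0,0,0]}' 45
python3 -m jog '{"jaw":[12,12,12,12],"slide":[[0,0,0],[0,0,0],[0,0,0],[0,0,0]],"spin":[-0.3,-0.4,-0.4,-0.4]}'
```

```text
time_s: 7.9
ee_pos: [570.2, -146.4, 68.2]
ee_rot: [180.0, -0.2, 13.9]
force: [-4.0, 3.9, 18.5]
gripper_width: 13.8
gripper_force: 45.5
time_s: 8.3
ee_pos: [570.1, -146.1, 68.2]
ee_rot: [180.0, -0.2, 25.9]
force: [-2.5, 4.8, 18.4]
gripper_width: 13.6
gripper_force: 45.8
```

```bash
python3 -m jog '{"jaw":[12,12,12,12,12,12],"slide":[[0,0,0],[0,0,0],[0,0,0],[0,0,0],[0,0,0],[0,0,0]],"spin":[-0.5,-0.5,-0.5,-0.5,-0.5,-0.5]}'
python3 - <<'E'
from h import *
print(env.state()['torque'])
a,m=snap('top','t3.png')
cv2.imwrite('pics/t3c.png',cv2.resize(a[185:250,220:305],None,fx=8,fy=8,interpolation=cv2.INTER_CUBIC))
E
```

```text
time_s: 8.9
ee_pos: [569.6, -145.5, 68.2]
ee_rot: [180.0, -0.2, 49.9]
force: [-5.1, 5.9, 20.0]
gripper_width: 13.8
gripper_force: 45.6
[ 1.12703456  1.14928358 -0.29123926]
```

View pics/t3c.png

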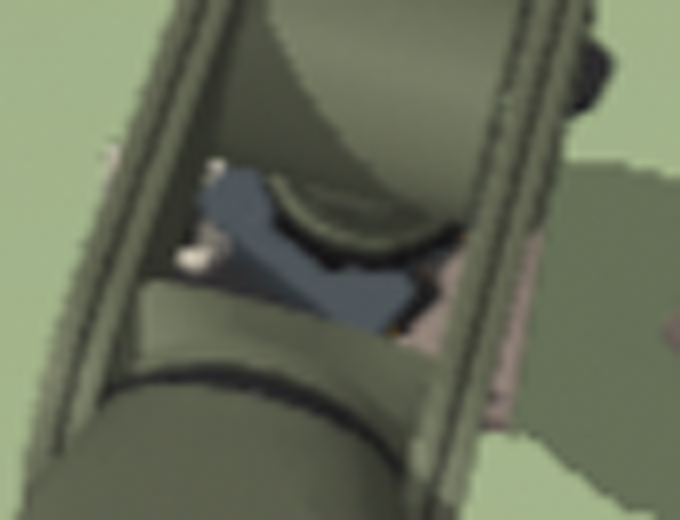

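The arm hides most of the top view, but the unit's right edge (about (535,230) to (495,420)) is where it was, and the 0.29 N m torque says the knob is turning. I'll carry on.

```bash
python3 -m jog '{"jaw":[12,12,12,12,12,12,12,12],"slide":[[0,0,0],[0,0,0],[0,0,0],[0,0,0],[0,0,0],[0,0,0],[0,0,0],[0,0,0]],"spin":[-0.5,-0.5,-0.5,-0.5,-0.5,-0.5,-0.4,0]}'
python3 -c "
from workcell import env; print(env.state()['torque'])"
```

```text
time_s: 9.75
ee_pos: [568.9, -145.2, 68.2]
ee_rot: [180.0, -0.2, 77.1]
force: [-5.8, 8.1, 20.8]
gripper_width: 13.7
gripper_force: 46.2
[1.40726101 1.25898325 0.23561143]
```

```bash
python3 -m jog '{"jaw":[40,40,40,40,40,40,40,40,40,40],"slide":[[0,0,0],[0,0,0],[0,0,-0.2],[0,0,-0.6],[0,0,-0.9],[0,0,-0.9],[0,0,-0.9],[0,0,-0.5],[0,0,0],[0,0,0]],"spin":[0,0,0,0,0,0,0,0,0,0]}'
python3 - <<'E'
from h import *
a,m=snap('wrist','w4.png'); np.save('w4.npy',m,allow_pickle=True)
u=[proj(m,p) for p in [(569,-147,95),(585.6,-60.6,67)]]; print(u)
g=(255*(a/255.)**.5).astype('uint8'); cv2.imwrite('pics/w4b.png',g)
E
```

```text
time_s: 10.75
ee_pos: [568.5, -147.0, 184.1]
ee_rot: [-179.9, 0.0, 77.1]
force: [-0.3, 0.9, -0.4]
gripper_width: 40.3
gripper_force: 0.0
[(np.float64(280.05691479658606), np.float64(208.77987037027995)), (np.float64(276.478275509535), np.float64(106.07463895672032))]
```

View pics/w4b.png

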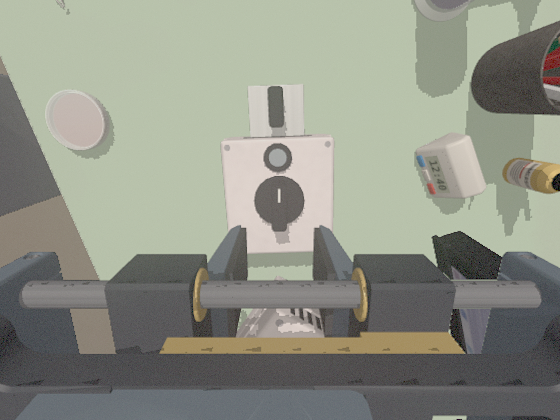

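The knob bar at (279,200) is in line with the slider. The fin top, around (276,106), is exactly where I predicted. Moving onto the fin.

```bash
python3 -m jog '{"jaw":[40,40,40,40,40,40,40,40,40,40],"slide":[[0.9,0,0],[0.9,0,0],[0.8,0.01,0],[0.34,0,0.5],[0,0,1],[0,0,1],[0,0,0.9],[0,0,0.7],[0,0,0.4],[0,0,0.2]],"spin":[-0.24,0,0,0,0,0,0,0,0,0]}' 30
python3 -m jog '{"jaw":[40,40,30,22],"slide":[[0,0,0.1],[0,0,0.1],[0,0,0],[0,0,0]],"spin":[0,0,0,0]}'
```

```text
time_s: 11.8
ee_pos: [585.9, -60.5, 41.8]
ee_rot: [-179.8, 0.0, 79.0]
force: [0.3, -0.2, 0.5]
gripper_width: 40.0
gripper_force: 0.0
time_s: 12.2
ee_pos: [587.7, -60.7, 38.6]
ee_rot: [179.9, -0.0, 79.0]
force: [-0.3, -0.9, 0.1]
gripper_width: 26.9
gripper_force: 0.0
```

```bash
python3 -m jog '{"jaw":[16,12,12,12],"slide":[[0,0,0],[0,0,0],[0,0,0],[0,0,0]],"spin":[0,0,0,0]}' 8
python3 -m jog '{"jaw":[12,12],"slide":[[0,0,0],[0,0,0]],"spin":[0,0]}' 35
```

```text
time_s: 12.6
ee_pos: [586.5, -60.6, 38.2]
ee_rot: [-179.9, -0.0, 79.0]
force: [-4.0, 0.5, 5.3]
gripper_width: 14.1
gripper_force: 8.0
time_s: 12.8
ee_pos: [586.5, -60.5, 38.2]
ee_rot: [-179.9, -0.0, 78.9]
force: [-3.8, 0.9, 5.5]
gripper_width: 13.8
gripper_force: 35.0
```

```bash
python3 -m jog '{"jaw":[12,12],"slide":[[0,-0.03,-0.03],[0,0,0]],"spin":[0,0]}'
```

```text
time_s: 13.0
ee_pos: [586.2, -60.5, 38.4]
ee_rot: [-180.0, -0.0, 79.0]
force: [-0.8, 0.5, -0.1]
gripper_width: 13.7
gripper_force: 35.0
```

```bash
python3 -m jog '{"jaw":[12,12,12,12,12],"slide":[[0.1,0,0],[0.15,0,0],[0.2,0,0],[0.2,0,0],[0,0,0]],"spin":[0,0,0,0,0]}'
```

```text
time_s: 13.5
ee_pos: [590.1, -40.2, 38.6]
ee_rot: [-180.0, -0.0, 79.0]
force: [-1.8, 0.6, -2.0]
gripper_width: 13.9
gripper_force: 35.0
```

```bash
python3 -m jog '{"jaw":[12,12,12,12,12,12],"slide":[[0.2,-0.01,0.01],[0.25,0,0],[0.25,0,0],[0.25,0,0],[0.25,0,0],[0,0,0]],"spin":[0,0,0,0,0,0]}'
python3 -m jog '{"jaw":[12,12,12,12,12,12,12,12],"slide":[[0.25,0,0],[0.3,0,0],[0.3,0,0],[0.3,0,0],[0.3,0,0],[0.3,0,0],[0.3,0,0],[0,0,0]],"spin":[0,0,0,0,0,0,0,0]}'
```

```text
time_s: 14.1
ee_pos: [597.0, -4.8, 38.5]
ee_rot: [180.0, -0.0, 79.0]
force: [0.2, 0.2, -0.9]
gripper_width: 13.5
gripper_force: 35.0
time_s: 14.9
ee_pos: [608.7, 55.7, 38.5]
ee_rot: [180.0, -0.0, 79.1]
force: [0.2, 1.0, -2.4]
gripper_width: 14.0
gripper_force: 35.0
```

```bash
python3 - <<'E'
from h import *
print(env.state()['ee_pos'],env.state()['force'])
a,m=snap('scene','s5.png'); u=proj(m,(575,-80,60)); print(u)
x,y=map(int,u); cv2.imwrite('pics/s5c.png',cv2.resize(a[y-80:y+60,x-130:x+60],None,fx=4.2,fy=4.2,interpolation=cv2.INTER_CUBIC))
E
```

```text
[608.71992973  55.69216246  38.45602631] [ 0.19666845  0.95066994 -2.36280873]
(np.float64(265.2676759958341), np.float64(218.83777922594493))
```

View pics/s5c.png

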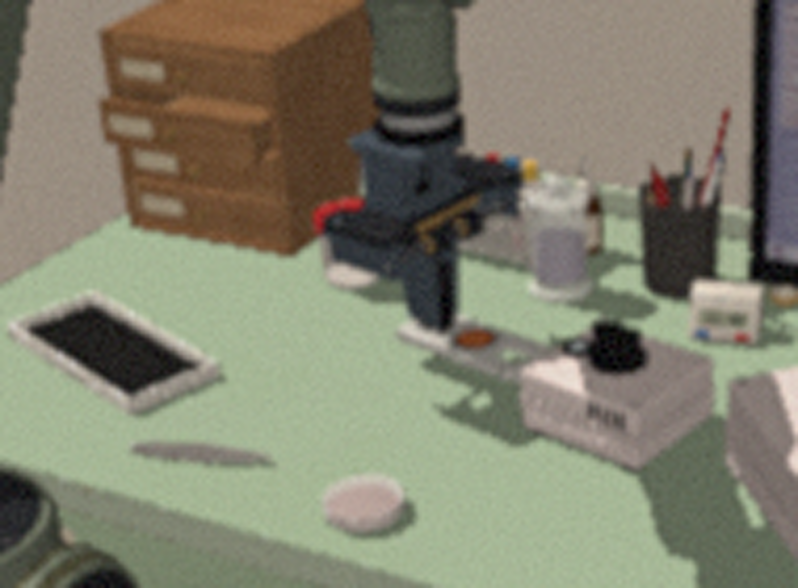

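The slider is out about 118 mm and still level. I'll pull it a little further, lift it, and carry it to the tray.

```bash
python3 -m jog '{"jaw":[12,12,12,12,12,12,12,12],"slide":[[0.3,0,0],[0.3,0,0],[0.23,0,0],[0,0,-0.3],[0,0,-0.4],[0,0,-0.4],[0,0,-0.25],[0,0,0]],"spin":[0,0,0,0,0,0,0,0]}' 40
python3 -m jog '{"jaw":[12,12,12,12,12,12,12,12,12,12],"slide":[[0.2,-0.1,0],[0.4,-0.25,0],[0.6,-0.35,0],[0.7,-0.4,0],[0.7,-0.45,0],[0.7,-0.45,0],[0.7,-0.45,0],[0.7,-0.45,0],[0.7,-0.45,0],[0.7,-0.45,0]],"spin":[0,0,0,0,0,0,0,0,0,0]}'
python3 -m jog '{"jaw":[12,12,12,12,12,12,12,12],"slide":[[0.7,-0.45,0],[0.7,-0.4,0],[0.7,-0.4,0],[0.5,-0.4,0],[0.4,-0.25,0],[0,0,0],[0,0,0],[0,0,0]],"spin":[0,0,0,0,0.3,0.3,0.29,0]}'
python3 - <<'E'
from h import *
im=cv2.imread('pics/top0.png'); m=env.camera_model('top')
x0,y0,x1,y1=70,215,160,280
c=im[y0:y1,x0:x1].astype(int); mask=((c[...,1]-c[...,2]<8)).astype('uint8')
k=max(cv2.findContours(mask,0,2)[0],key=cv2.contourArea)
B=cv2.boxPoints(cv2.minAreaRect((k+np.array([x0,y0])).astype(np.float32)))
P=np.array([ray(m,p,12) for p in B]); print(P.round(1)[:,:2].tolist(),P.mean(0).round(1))
a,m=snap('wrist','w6.png'); np.save('w6.npy',m,allow_pickle=True)
t,mt=snap('top','t6.png')
b=np.zeros((420,800,3),np.uint8); b[:,:400]=cv2.resize(a,(400,300)).__class__ and cv2.copyMakeBorder(cv2.resize(a,(400,300)),60,60,0,0,0)
b[:,400:]=cv2.resize(t[190:300,50:155],(400,420)); cv2.imwrite('pics/c6.png',b)
E
```

```text
time_s: 15.75
ee_pos: [614.3, 78.7, 81.1]
ee_rot: [179.8, -0.1, 79.0]
force: [0.4, 0.1, -1.2]
gripper_width: 13.7
gripper_force: 40.0
time_s: 16.75
ee_pos: [534.6, 281.9, 78.3]
ee_rot: [-179.9, 0.0, 79.0]
force: [-0.5, 0.1, -2.1]
gripper_width: 13.9
gripper_force: 40.0
time_s: 17.55
ee_pos: [496.1, 380.2, 78.2]
ee_rot: [-179.9, 0.1, 71.9]
force: [0.2, 0.2, -1.8]
gripper_width: 13.4
gripper_force: 40.0
[[473.2, 435.6], [564.0, 410.7], [494.7, 205.6], [405.1, 232.3]] [484.2 321.   12. ]
```

View pics/c6.png

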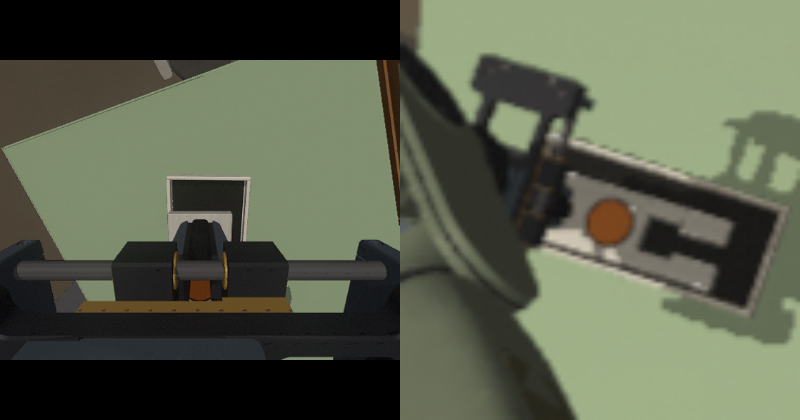

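The slider (amber window) is over the tray and level. The tray's far wall shows in the wrist view at (167..250,177) in the composite. Working out the remaining offset.

```bash
python3 - <<'E'
from h import *
m=np.load('w6.npy',allow_pickle=True).item(); s=env.state(); print(s['ee_pos'],s['ee_rot'])
a,b=[ray(m,p,14)[:2] for p in [(233.8,163.8),(350,163.8)]]; print(a,b,np.linalg.norm(b-a))
d=b-a; n=np.array([-d[1],d[0]])/np.linalg.norm(d); yaw=np.degrees(np.arctan2(n[1],n[0])); print('tray x dir',yaw)
c1=(a+b)/2-103*n; print('centre',c1)
for c in (c1,np.array([484.5,322.])):
    y=np.radians(s['ee_rot'][2]); X=np.array([np.cos(y),np.sin(y)]); Y=np.array([np.sin(y),-np.cos(y)])
    d=c-(s['ee_pos'][:2]-58*X); print('tool dx,dy units',d@X/30,d@Y/30)
# slider front edge check: composite (168..232,212)
p,q=[ray(m,(x*1.4,(212-60)*1.4),72)[:2] for x in (168,232)]; print('slider front mid',(p+q)/2,'origin',(p+q)/2-80*X)
E
```

```text
[496.64067049 379.7980977   78.49275437] [-1.79954575e+02  4.04061975e-02  7.19427118e+01]
[476.35744485 432.85059892] [561.63543086 404.95312049] 89.72515924642865
tray x dir 71.88522866421238
centre [486.97152642 321.00699238]
tool dx,dy units -0.029753128212993755 0.3010145832484407
tool dx,dy units -0.023819610116632084 0.21242802185390433
slider front mid [503.70102666 401.61539928] origin [478.90360501 325.5556341 ]
```

```bash
python3 -m jog '{"jaw":[12,12,12,12,12,12,12,12],"slide":[[-0.03,0.13,0],[-0.03,0.13,0],[0,0,0.3],[0,0,0.4],[0,0,0.4],[0,0,0.3],[0,0,0.2],[0,0,0]],"spin":[0,0,0,0,0,0,0,0]}'
python3 -m jog '{"jaw":[12,12,12,12],"slide":[[0,0,0.1],[0,0,0.1],[0,0,0.08],[0,0,0]],"spin":[0,0,0,0]}'
```

```text
time_s: 18.45
ee_pos: [503.7, 375.0, 29.6]
ee_rot: [-179.9, 0.1, 71.9]
force: [-0.4, 0.3, -1.5]
gripper_width: 13.6
gripper_force: 40.0
time_s: 18.85
ee_pos: [504.2, 375.3, 22.4]
ee_rot: [-180.0, 0.0, 71.9]
force: [-0.6, -0.4, -0.8]
gripper_width: 14.0
gripper_force: 40.0
```

```bash
python3 -m jog '{"jaw":[12,12,12],"slide":[[0,0,0.04],[0,0,0.03],[0,0,0]],"spin":[0,0,0]}'
```

```text
time_s: 19.15
ee_pos: [504.5, 375.4, 20.8]
ee_rot: [180.0, -0.0, 71.9]
force: [-1.2, -0.9, 0.1]
gripper_width: 13.7
gripper_force: 40.0
```

```bash
python3 -m jog '{"jaw":[12,12,12],"slide":[[0,0,0.02],[0,0,0.02],[0,0,0]],"spin":[0,0,0]}'
```

```text
time_s: 19.45
ee_pos: [504.5, 375.4, 20.7]
ee_rot: [180.0, -0.0, 71.9]
force: [-2.3, -1.8, 6.5]
gripper_width: 13.8
gripper_force: 40.0
```

Contact with the floor. Releasing and rising.

```bash
python3 -m jog '{"jaw":[20,30,36,36,36,36,36,36,36,36],"slide":[[0,0,0],[0,0,0],[0,0,0],[0,0,-0.3],[0,0,-0.7],[0,0,-0.9],[0,0,-0.9],[0,0,-0.9],[0,0,-0.9],[0,0,-0.5]],"spin":[0,0,0,0,0,0,0,0,0,0]}'
python3 -m jog '{"jaw":[36,36,36,36,36,36,36,36],"slide":[[-1,0,0],[-1,0,0],[-1,0,0],[-1,0,0],[-1,0,0],[-0.5,0,0],[0,0,0],[0,0,0]],"spin":[0,0,0,0,0,0,0,0]}'
python3 - <<'E'
from h import *
t,mt=snap('top','t7.png'); w,_=snap('wrist','w7.png')
b=np.zeros((450,800,3),np.uint8); b[:,:440]=cv2.resize(t[180:300,60:305],(440,450)) ; b[:270,440:]=cv2.resize(w,(360,270)); cv2.imwrite('pics/c7.png',b)
E
```

```text
time_s: 20.45
ee_pos: [505.2, 376.0, 175.5]
ee_rot: [179.9, -0.2, 71.9]
force: [0.5, 0.7, 0.4]
gripper_width: 35.9
gripper_force: 0.0
time_s: 21.25
ee_pos: [453.7, 219.3, 172.7]
ee_rot: [179.9, -0.1, 71.8]
force: [0.4, 0.6, 0.4]
gripper_width: 36.0
gripper_force: 0.0
```

View pics/c7.png

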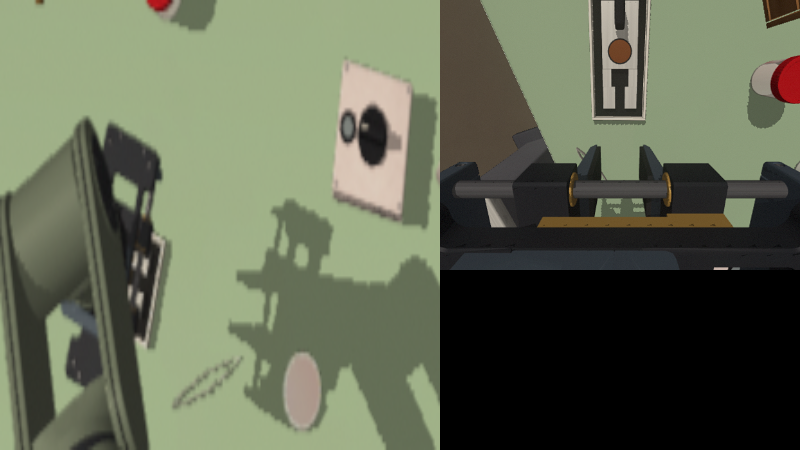

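The slider lies inside the tray, centred between its walls with the fin up. The unit and its knob are in place and the robot touches nothing.

```bash
python3 -c "
from workcell import env; print(env.job_done())"
```

```text
the job is handed in; nothing more can be done
None
```

I handed the job in at about 21 s: the catch is turned in line, and the slider is drawn out and lies flat, fin up, inside the tray; the unit, dish and cup look undisturbed in the last pictures (the jar was out of frame), and no verdict was shown.

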